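# Flip through the test boards to the yellow one

## Task

The painted test boards in the flip rack all lean back, one behind another. With the fingertips only, push each board that stands in front of the yellow one over towards the front of the rack, fully, so that it rests leaning forward and the yellow board's face is open to view; leave the yellow board and those behind it leaning back. No board may be lifted out of its slot, and the bottle, the brush jar and the tin must stay where they stand.

Things in the scene. Friction and masses are not known exactly. Their poses are not given: they have to be found in the camera images.
- rack: Fixed wooden flip rack, 288 long (x) by 234 wide (y). Origin: centre of its underside, on the table; x from its front (robot's side) to its back, z up. Five grooves along its y, centred at rack x = -112, -56, 0, 56, 112 mm, 16 wide, floor 12 and lips 45 mm above the table; ends closed by cheeks 60 mm high. One loose board rocks in each: it rests leaning 0.30 rad back (start) or 0.30 forward.
- rack_mid (a point): The top of the rack's middle groove, at the rack's centre, 45 mm above the table. How boards behave: about 1 N near the top tips one. Past upright, friction can stop it short of its full forward lean, so keep pushing until it lies against the front lip of its groove. Its foot slides up to 10 mm across the groove as it goes over. Boards stand 56 mm apart, leaving about 48 mm between them.
- board_red: Loose stiff board, the dark red test board (always in the frontmost slot): 180 wide (y), 200 tall (z), 6 thick (x), about 0.16 kg. Origin: middle of its lower edge; z up the board to its top edge, x out of its back. Its painted face looks to the rack's front; its top edge and the upper 50 mm of its back have the same colour. Up to 15 mm off the groove's middle.
- board_yellow: Loose stiff board, the yellow test board: 180 wide (y), 200 tall (z), 6 thick (x), about 0.16 kg. Origin: middle of its lower edge; z up the board to its top edge, x out of its back. Its painted face looks to the rack's front; its top edge and the upper 50 mm of its back have the same colour. Up to 15 mm off the groove's middle. It stands in the second, third or fourth slot.
- board_blue: Loose stiff board, the blue test board: 180 wide (y), 200 tall (z), 6 thick (x), about 0.16 kg. Origin: middle of its lower edge; z up the board to its top edge, x out of its back. Its painted face looks to the rack's front; its top edge and the upper 50 mm of its back have the same colour. Up to 15 mm off the groove's middle. It stands in the second, third or fourth slot.
- board_green: Loose stiff board, the green test board: 180 wide (y), 200 tall (z), 6 thick (x), about 0.16 kg. Origin: middle of its lower edge; z up the board to its top edge, x out of its back. Its painted face looks to the rack's front; its top edge and the upper 50 mm of its back have the same colour. Up to 15 mm off the groove's middle. It stands in the second, third or fourth slot.
- board_white: Loose stiff board, the white test board (always in the rearmost slot): 180 wide (y), 200 tall (z), 6 thick (x), about 0.16 kg. Origin: middle of its lower edge; z up the board to its top edge, x out of its back. Its painted face looks to the rack's front; its top edge and the upper 50 mm of its back have the same colour. Up to 15 mm off the groove's middle.
- bottle: Loose teal spray bottle with a black trigger head, 84 mm across, 213 tall, beside the rack; origin at the centre of its underside, z up.
- jar: Loose jar of brushes, 76 mm across, about 230 tall over the brushes, beside the rack; origin at the centre of its underside, z up.
- tin: Loose closed paint tin, 94 mm across, 107 tall, beside the rack; origin at the centre of its underside, z up.
There are look-alikes about, which are no part of the job. What is shaped like the board_red but pink is not meant. Leave any pink look-alike of the board_green alone.

How it is judged (in metres and radians):
At the end, for the whole second after the job is handed in: Every board in front of the yellow one (1 to 3 of them) leans at least 0.15 rad forward of upright; the yellow board and every board behind it lean at least 0.15 rad back; all five stand in their slots (lower edge under 30 mm above the table) and are at rest (angle between board_yellow's own x axis and vertical above 1.721 rad and ((x of board_red in the frame of board_yellow below 0 m and angle between board_red's own x axis and vertical below 1.421 rad) or (x of board_red in the frame of board_yellow above 0 m and angle between board_red's own x axis and vertical above 1.721 rad)) and ((x of board_blue in the frame of board_yellow below 0 m and angle between board_blue's own x axis and vertical below 1.421 rad) or (x of board_blue in the frame of board_yellow above 0 m and angle between board_blue's own x axis and vertical above 1.721 rad)) and ((x of board_green in the frame of board_yellow below 0 m and angle between board_green's own x axis and vertical below 1.421 rad) or (x of board_green in the frame of board_yellow above 0 m and angle between board_green's own x axis and vertical above 1.721 rad)) and ((x of board_white in the frame of board_yellow below 0 m and angle between board_white's own x axis and vertical below 1.421 rad) or (x of board_white in the frame of board_yellow above 0 m and angle between board_white's own x axis and vertical above 1.721 rad)) and linear speed of each of board_red, board_blue, board_green, board_white, board_yellow below 0.03 m/s and height (world z) of each of board_red, board_blue, board_green, board_white, board_yellow below 0.03 m); the robot touches nothing.
It fails at once if a board is lifted out of its slot (the middle of its lower edge over 35 mm above the table) (height (world z) of any of board_red, board_yellow, board_blue, board_green, board_white above 0.035 m).
It fails at once if the yellow board, or one behind it, is tipped past upright (angle between board_yellow's own x axis and vertical below 1.541 rad or (x of board_red in the frame of board_yellow above 0 m and angle between board_red's own x axis and vertical below 1.541 rad) or (x of board_blue in the frame of board_yellow above 0 m and angle between board_blue's own x axis and vertical below 1.541 rad) or (x of board_green in the frame of board_yellow above 0 m and angle between board_green's own x axis and vertical below 1.541 rad) or (x of board_white in the frame of board_yellow above 0 m and angle between board_white's own x axis and vertical below 1.541 rad)).
It fails at once if the arm or the gripper's body, rather than the fingers, pushes on a board with over 5 N (contact force between the arm and board_red above 5 N or contact force between the arm and board_yellow above 5 N or contact force between the arm and board_blue above 5 N or contact force between the arm and board_green above 5 N or contact force between the arm and board_white above 5 N).
It fails at once if the bottle, the jar or the tin is moved by over 30 mm or tipped over (distance of any of bottle, jar, tin from where it was at the start of the episode above 0.03 m or angle between any of bottle, jar, tin's own z axis and vertical above 0.4 rad).
It also fails if it takes over 54 s, if anything falls off the work surface, if the arm or the gripper's body presses on something with over 40 N, if the wrist force passes 120 N, or if a joint passes its speed limit or range.

## Robot

A 6-joint arm with a two-finger parallel gripper is mounted at the origin on the work surface. World frame = base frame: x ahead of the robot, y to its left, z up, the work surface at z = 0. Lengths are in m, angles in degrees, forces in N, time in s.
With the tool pointing down it reaches from about 0.25 to 0.85 m from the base axis. Payload 12.5 kg.
Tool frame: the origin (TCP) lies on the mounting face of the last link; the fingertips stand 186 mm ahead of it and the grasp point (between the pads) lies 167 mm ahead of it (manip.tip_extent is the z of the fingertips in the tool frame, in m); z points along the fingers, y is the direction in which the jaws open and shut (so a half turn about z gives the same grasp; the last joint's range is limited). The gripper opens to 93 mm and grips with 3 to 60 N. Pads are 15 mm wide; open, the fingers measure 128 mm over their backs; the gripper's body (75 mm by 188 mm) begins 65 mm behind the grasp point.
Start: joints at [-81.967, 20.094, 94.641, -0, 65.266, -4.847], TCP at [0.123, -0.536, 0.405] pointing down, gripper open.
Joint ranges: [-157.81, 157.81], [-45, 120.19], [0.68, 151.7], [-89.99, 269.99], [4.06, 180], [-164.3, 164.3]. Speed limits (degrees/s): [127.2, 127.2, 159.86, 180, 180, 180].

## Interface

Orientations are given as a 3x3 rotation matrix whose columns are the frame's x, y, z axes.
In Python, from bench import readout, read_camera, get_calibration, manip, masks_of, pinpoint gives the robot as it stands.
- The arm moves only by the tool carry_out, never from a script. Its argument "steps" is a list of rows, each a list of 4 numbers: the shift along the tool's x, y, z as a fraction of full scale, then the turn about the tool's z as a fraction of full scale. In form: [[x, y, z, yaw], ...]. A call has 1 to 5 rows; each row is the pose to reach, as a shift and turn from the pose measured when the call began, along the tool's axes at that moment, turning the shorter way round; what a row does not reach only later rows make up. Full scale, the value 1, is 0.25 m for a shift and 360 degrees for a turn. A row lasts 1/8 s, in which the tool goes at most 62.5 mm and 10.7 degrees, less where a joint would pass 70% of its speed; a pose out of reach is approached as far as the arm can. A call with a number of a shift or a turn outside -1 to 1 is refused whole. A call with a gripper value outside its range is refused whole. "gripper" is the closure, from -1 (fully open) to 1 (shut), so that 0 is half open, set as the call begins (left out, the last holds). The fingers move at their own pace and stop on an object; "newtons" is the grip in N (left out, the last holds). Time passes only in rows, so rows that repeat a pose let the fingers close. It gives the time, the measured TCP pose, the force and the opening at its end, in the units of the state.
- readout.observe(): the state, without advancing time (a new reading comes with each control period).
- read_camera(name): name is "scene" or "top" or "wrist"; returns the picture (480x640x3 uint8, red, green, blue); there is no depth.
- get_calibration(name): a dict with "fx", "fy", "cx", "cy" (pixels), "D" ([k1, k2, p1, p2, k3] as OpenCV has them; the pictures are not rectified), "R" (3x3) and "t" (3): a world point X has camera coordinates R X + t; the wrist camera has in their place "T_tool_cam" (4x4, takes a point from camera to tool coordinates, whose origin is the TCP and whose axes are the flange's). Camera axes: x right, y down, z forward; pixel columns grow to the right and rows downward; lengths in m; the calibration is good to about 2 mm. A picture is of the moment at which its call begins: read the wrist's pose just before it. get_calibration takes no time and is no camera call.
- manip.hand_in(): hands the job in, once; it reports no verdict.
Trained networks look in the newest picture that a camera, given by its name, has taken for a name from the list of things; names that differ only in an ending like _2 or _b are one class to them, and where a whole thing is asked for, a point or a joint stands for the part that bears it (a point fixed in the world has none). Each returns a list of dicts, best first, with "score" (0 to 1); they miss things now and then, are a little off and sometimes report something else, mostly with a low value. They report only what shows in the picture. A call takes as long as a camera call. They do not tell look-alikes from the thing itself.
- masks_of(camera, target): "pixels" (480x640 bool, what is visible of it) and "location" ([column, row] in pixels, amid what is visible of it).
- pinpoint(camera, target): "location" ([column, row] in pixels: a listed point, or the origin of a listed thing).
The state is a dict: "clock": time; "q": joint angles; "joint_velocities": joint speeds; "effort": joint torques, N m; "eef_pos": TCP position; "orientation": TCP orientation; "wrist_force": force on the tool from outside, world axes, zero at the start; "ft_torque": the same for the moment, N m; "gripper_width": finger opening in m.
Only numpy, scipy, OpenCV 4.12 (cv2) and the standard library are available. Lean on these libraries where they do the work, as an engineer would, in place of code of your own. Each camera call takes 0.05 s, during which the arm holds its last target. There are 200 camera calls.

## Working session

There is one attempt and no reset: what is moved stays moved. The work goes in short steps, Python scripts to look and compute and a tool call to move; the robot and the scene stay as the last step left them, time stands still between calls to the robot, and variables do not carry over. Pictures are saved under pics/ and viewed, about 8 in all and at most 12, crops included, and the job is handed in when it is done.

Besides the shell and the picture viewer there is one more tool, called after "Call:" by a JSON object that holds its "fn" and its "kwargs", one argument or row to a line. carry_out: Moves the arm, as the interface text tells. Its arguments: {"type":"object","properties":{"steps":{"type":"array"},"gripper":{"type":"number"},"newtons":{"type":"number"}},"required":["steps"]}

```bash
mkdir -p pics; cat > h.py <<'E'
import numpy as np, cv2
from bench import readout, read_camera, get_calibration, manip, masks_of, pinpoint
def ray(cam,px):
    c=get_calibration(cam);K=np.array([[c['fx'],0,c['cx']],[0,c['fy'],c['cy']],[0,0,1]])
    u=cv2.undistortPoints(np.array([[px]],float),K,np.array(c['D'])).ravel()
    R=np.array(c['R']);t=np.array(c['t']);return -R.T@t, R.T@np.array([u[0],u[1],1])
def at_z(cam,px,z):
    o,d=ray(cam,px);return o+d*(z-o[2])/d[2]
def proj(cam,P):
    c=get_calibration(cam);K=np.array([[c['fx'],0,c['cx']],[0,c['fy'],c['cy']],[0,0,1]])
    return cv2.projectPoints(np.array(P,float).reshape(-1,3),cv2.Rodrigues(np.array(c['R']))[0],np.array(c['t'],float),K,np.array(c['D']))[0].reshape(-1,2)
def save(cam,n): 
    im=read_camera(cam);cv2.imwrite(f'pics/{n}.png',im[:,:,::-1]);return im
E
python3 - <<'E'
from h import *
np.set_printoptions(precision=3,suppress=True)
save('scene','s1');save('top','t1')
for c in('top','scene'):
  k=get_calibration(c);print(c,ray(c,[320,240])[0])
  for n in['rack_mid','rack','board_red','board_yellow','board_blue','board_green','board_white','bottle','jar','tin']:
    z=.045 if n=='rack_mid' else 0 if n in('rack','bottle','jar','tin') else .012
    print(n,[(round(r['score'],2),np.round(r['location']),at_z(c,r['location'],z)) for r in pinpoint(c,n)[:2]])
s=readout.observe();print(s['clock'],s['orientation'])
E
```

```text
top [ 0.359 -0.024  1.25 ]
rack_mid []
rack []
board_red [(0.87, array([314., 265.]), array([ 0.463, -0.024,  0.012])), (0.76, array([481., 393.]), array([ 0.179, -0.401,  0.012]))]
board_yellow []
board_blue []
board_green [(0.6, array([196., 111.]), array([0.828, 0.261, 0.012]))]
board_white []
bottle [(0.91, array([408., 262.]), array([ 0.474, -0.24 ,  0.   ])), (0.7, array([235., 237.]), array([0.527, 0.161, 0.   ]))]
jar [(0.9, array([236., 237.]), array([0.526, 0.158, 0.   ]))]
tin [(0.8, array([412., 213.]), array([ 0.588, -0.25 ,  0.   ])), (0.67, array([317., 260.]), array([ 0.475, -0.031,  0.   ]))]
scene [0.971 0.421 1.339]
rack_mid [(0.57, array([300., 258.]), array([ 0.582, -0.042,  0.045]))]
rack [(0.94, array([299., 264.]), array([ 0.584, -0.048,  0.   ]))]
board_red [(0.83, array([451., 322.]), array([0.435, 0.351, 0.012])), (0.78, array([310., 109.]), array([ 0.182, -0.399,  0.012]))]
board_yellow [(0.73, array([297., 263.]), array([ 0.588, -0.05 ,  0.012]))]
board_blue [(0.88, array([289., 274.]), array([ 0.625, -0.044,  0.012]))]
board_green [(0.75, array([318., 250.]), array([ 0.522, -0.038,  0.012])), (0.64, array([318., 411.]), array([0.828, 0.257, 0.012]))]
board_white [(0.68, array([269., 290.]), array([ 0.693, -0.049,  0.012]))]
bottle [(0.61, array([276., 199.]), array([ 0.483, -0.242,  0.   ]))]
jar [(0.69, array([365., 302.]), array([0.541, 0.155, 0.   ]))]
tin [(0.9, array([246., 220.]), array([ 0.591, -0.255,  0.   ])), (0.38, array([299., 258.]), array([ 0.571, -0.062,  0.   ]))]
1.1 [[ 0.975  0.223 -0.   ]
 [ 0.223 -0.975 -0.   ]
 [-0.    -0.    -1.   ]]
```

View pics/t1.png

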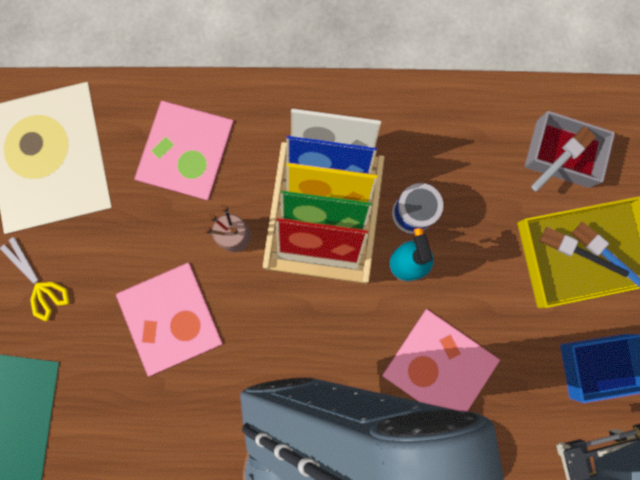

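View pics/s1.png

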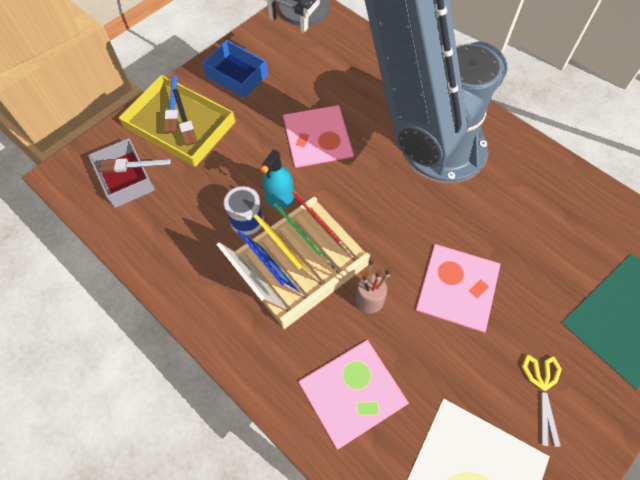

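The boards run red, green, yellow, blue, white from the front (top image: red about (320,240), green (325,210), yellow (330,183)). Red and green therefore have to go over. Next I measure their top edges.

```bash
cat >> h.py <<'E'
def edge(n,z,cam='top'):
    for r in masks_of(cam,n):
        c=r['location']
        if 250<c[0]<400 and 90<c[1]<290:
            m=r['pixels'];xs=np.where(m.any(0))[0];lo,hi=xs[0],xs[-1]
            k=np.arange(lo+8,hi-7);top=np.array([np.where(m[:,x])[0][0] if m[:,x].any() else np.nan for x in k])
            g=~np.isnan(top);p=np.polyfit(k[g],top[g],1);res=top[g]-np.polyval(p,k[g]);q=abs(res)<1.5
            p=np.polyfit(k[g][q],top[g][q],1)
            return r['score'],[at_z(cam,[x,np.polyval(p,x)-.5],z)[:2] for x in(lo,hi)],int(m.sum())
E
python3 - <<'E'
from h import *
np.set_printoptions(precision=3,suppress=True)
read_camera('top')
for n in['red','green','yellow','blue','white']:
  e=edge('board_'+n,.202)
  if e: 
    a,b=e[1];d=a-b;print(n,round(e[0],2),a,b,'mid',(a+b)/2,'yaw',np.degrees(np.arctan2(-d[0],d[1])),np.linalg.norm(d),e[2])
  else: print(n,None)
im=cv2.imread('pics/t1.png')
cv2.imwrite('pics/c1.png',cv2.resize(im[90:300,240:460],None,fx=2.8,fy=2.8))
E
```

```text
red 0.61 [0.539 0.051] [ 0.516 -0.126] mid [ 0.527 -0.038] yaw -7.497604788561068 0.17925794917887578 3549
green 0.69 [0.594 0.042] [ 0.569 -0.133] mid [ 0.582 -0.045] yaw -8.04679848933121 0.17673799474638033 2377
yellow 0.64 [0.651 0.034] [ 0.625 -0.143] mid [ 0.638 -0.054] yaw -8.402149238036413 0.17818373352680744 2467
blue 0.76 [0.706 0.035] [ 0.684 -0.143] mid [ 0.695 -0.054] yaw -7.1025844000848375 0.17894547854336254 2376
white 0.75 [0.763 0.028] [ 0.739 -0.153] mid [ 0.751 -0.063] yaw -7.369570599729204 0.18244871633980717 2381
```

View pics/c1.png

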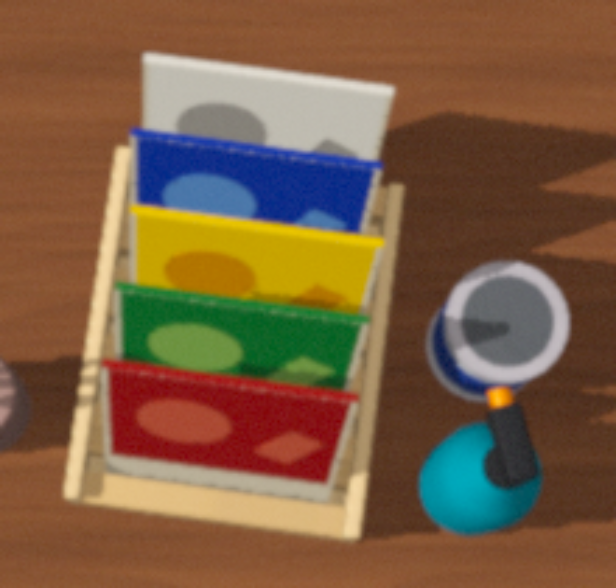

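Call:
{"fn": "carry_out", "kwargs": {
  "steps": [
    [0,0,-0.22,0],
    [0.2,-0.16,-0.22,0],
    [0.4,-0.32,-0.22,0],
    [0.6,-0.48,-0.22,0],
    [0.8,-0.64,-0.22,0]
  ],
  "gripper": 1
}}

```text
clock: 2.02
eef_pos: [0.2789, -0.3387, 0.4599]
orientation: [[0.975, 0.222, 0.0], [0.222, -0.975, -0.0], [0.0, 0.001, -1.0]]
wrist_force: [1.2, -0.8, -0.1]
gripper_width: 0.0476
```

Call:
{"fn": "carry_out", "kwargs": {
  "steps": [
    [0.2,-0.16,0,0],
    [0.4,-0.3,0,0],
    [0.6,-0.45,0,0],
    [0.8,-0.6,0,0],
    [0.8,-0.6,0,0]
  ]
}}

```text
clock: 2.65
eef_pos: [0.4421, -0.1452, 0.4598]
orientation: [[0.974, 0.227, 0.001], [0.227, -0.974, -0.0], [0.001, 0.0, -1.0]]
wrist_force: [-1.0, -1.0, -0.1]
gripper_width: 0.001
```

Call:
{"fn": "carry_out", "kwargs": {
  "steps": [
    [0,0,0,0.028],
    [0,0,0,0.056],
    [0,0,0,0.0575],
    [0,0,0,0.0575],
    [0,0,0,0.0575]
  ]
}}

```text
clock: 3.28
eef_pos: [0.442, -0.1454, 0.4599]
orientation: [[0.992, -0.13, 0.001], [-0.13, -0.992, -0.0], [0.001, 0.0, -1.0]]
wrist_force: [-0.5, -0.8, -0.6]
gripper_width: 0.0004
```

```bash
cat >> h.py <<'E'
U=np.array([.9907,-.136,0]);V=np.array([.136,.9907,0])
def st(target=None):
    np.set_printoptions(precision=4,suppress=True)
    s=readout.observe();p=np.array(s['eef_pos']);R=np.array(s['orientation'])
    print(s['clock'],'p',p,'u,v',U@p,V@p,'yaw',np.degrees(np.arctan2(R[1,0],R[0,0])),'F',s['wrist_force'],s['gripper_width'])
    if target is not None: print('shift/.25',R.T@(U*target[0]+V*target[1]+[0,0,target[2]]-p)/.25)
E
python3 -c "
from h import *
st((.547,.034,.361))"
```

```text
3.275 p [ 0.442  -0.1454  0.4599] u,v 0.45765607812709036 -0.08395241320761712 yaw -7.453500377811882 F [-0.5237 -0.7965 -0.5764] 0.00035269018743705374
shift/.25 [ 0.3601 -0.4696  0.3956]
```

Above the gap at first, without going down.

Call:
{"fn": "carry_out", "kwargs": {
  "steps": [
    [0.18,-0.23,0,0],
    [0.36,-0.47,0,0],
    [0.36,-0.47,0,0],
    [0.36,-0.47,0.12,0],
    [0.36,-0.47,0.12,0]
  ]
}}

```text
clock: 3.9
eef_pos: [0.5461, -0.0408, 0.4283]
orientation: [[0.992, -0.129, -0.003], [-0.129, -0.992, 0.0], [-0.003, 0.0, -1.0]]
wrist_force: [0.0, -0.8, 0.3]
gripper_width: 0.0004
```

```bash
python3 -c "
from h import *
st((.547,.034,.361)); a=save('scene','s2'); b=save('wrist','w2')
cv2.imwrite('pics/c2.png',np.hstack([cv2.resize(a[100:340,180:420],(400,400)),cv2.resize(b,(400,400))])[:,:,::-1])"
```

```text
3.9 p [ 0.5461 -0.0408  0.4283] u,v 0.5465276237521967 0.03383186791970705 yaw -7.404012877673422 F [ 0.0178 -0.8282  0.3128] 0.0003652252179561712
shift/.25 [ 0.0028 -0.0007  0.2691]
```

View pics/c2.png

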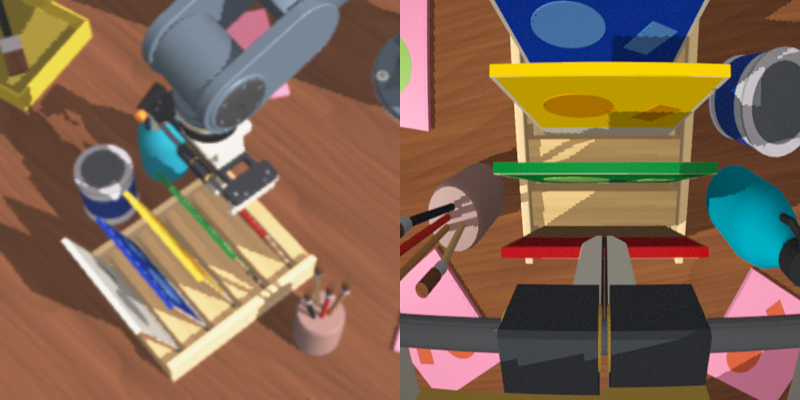

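The wrist view shows the fingertips near the line of sight to red's top edge at (605,245). I check that edge's position with the wrist camera before going down.

```bash
python3 -c "
from h import *
s=readout.observe();b=read_camera('wrist');T=np.array(get_calibration('wrist')['T_tool_cam']);c=get_calibration('wrist')
W=np.eye(4);W[:3,:3]=s['orientation'];W[:3,3]=s['eef_pos'];W=W@T
K=np.array([[c['fx'],0,c['cx']],[0,c['fy'],c['cy']],[0,0,1]])
print('cam',W[:3,3],W[:3,2])
hsv=cv2.cvtColor(b,cv2.COLOR_RGB2HSV).astype(int)
def u(px):
  q=cv2.undistortPoints(np.array([[px]],float),K,np.array(c['D'])).ravel();d=W[:3,:3]@[q[0],q[1],1]
  P=W[:3,3]+d*(.203-W[2,3])/d[2];return U@P
for x in(200,260,420,460):
  h=hsv[:,x];
  for n,m in(('red',((h[:,0]<6)|(h[:,0]>174))&(h[:,1]>180)),('green',(h[:,0]>55)&(h[:,0]<80)&(h[:,1]>120)),('yellow',(h[:,0]>22)&(h[:,0]<30)&(h[:,1]>180))):
    r=np.where(m)[0]
    if len(r): print(x,n,r[0],r[-1],u([x,r[0]]),u([x,r[-1]]))
"
```

```text
cam [ 0.62796363 -0.05213254  0.41090756] [-0.29378673  0.0377363  -0.95512582]
200 red 286 309 0.5343370556754096 0.5205844932119204
200 green 197 214 0.5830555248864304 0.5742349290944913
200 yellow 77 131 0.6403791126887679 0.6155360272408447
260 red 286 308 0.5346779514929834 0.5216109971779253
260 green 196 218 0.5836506635793948 0.5722687576608623
260 yellow 77 152 0.6401880567140552 0.6054573665257765
420 red 286 309 0.5351031997933291 0.5214064093373574
420 green 196 218 0.5841526259685516 0.5727538698881454
420 yellow 77 153 0.640772183769248 0.6055074960371883
460 red 287 308 0.5345141397145853 0.521953544980578
460 green 196 213 0.5843455181212591 0.5755347865676727
460 yellow 77 136 0.6411722779103337 0.6139486015565945
```

Call:
{"fn": "carry_out", "kwargs": {
  "steps": [
    [0.008,0,0.06,0],
    [0.008,0,0.13,0],
    [0.008,0,0.2,0],
    [0.008,0,0.26,0],
    [0.008,0,0.26,0]
  ]
}}

```text
clock: 4.68
eef_pos: [0.5484, -0.0415, 0.365]
orientation: [[0.991, -0.13, 0.0], [-0.13, -0.991, -0.0], [0.0, 0.0, -1.0]]
wrist_force: [0.3, 1.1, 0.8]
gripper_width: 0.0006
```

Call:
{"fn": "carry_out", "kwargs": {
  "steps": [
    [-0.05,0,0,0],
    [-0.09,0,0,0],
    [-0.13,0,0,0],
    [-0.17,0,0,0],
    [-0.2,0,0,0]
  ]
}}

```text
clock: 5.3
eef_pos: [0.4981, -0.0349, 0.3652]
orientation: [[0.991, -0.13, 0.0], [-0.13, -0.991, -0.0], [0.0, 0.0, -1.0]]
wrist_force: [1.0, 0.1, -0.2]
gripper_width: 0.0008
```

Call:
{"fn": "carry_out", "kwargs": {
  "steps": [
    [-0.03,0,0,0],
    [-0.07,0,0,0],
    [-0.11,0,0,0],
    [-0.15,0,0,0],
    [-0.19,0,0,0]
  ]
}}

```text
clock: 5.92
eef_pos: [0.4503, -0.0286, 0.3652]
orientation: [[0.991, -0.13, 0.0], [-0.13, -0.991, -0.0], [0.0, 0.0, -1.0]]
wrist_force: [0.9, -0.3, -0.2]
gripper_width: 0.0003
```

Call:
{"fn": "carry_out", "kwargs": {
  "steps": [
    [-0.02,0,0,0],
    [-0.04,0,0,0],
    [-0.06,0,0,0],
    [-0.08,0,0,0],
    [-0.08,0,0,0]
  ]
}}

```text
clock: 6.55
eef_pos: [0.4318, -0.0262, 0.3662]
orientation: [[0.991, -0.13, 0.008], [-0.13, -0.991, -0.001], [0.008, 0.0, -1.0]]
wrist_force: [12.7, -1.7, -3.7]
gripper_width: 0.0005
```

```bash
python3 -c "
from h import *
st(); a=save('scene','s3'); b=save('wrist','w3')
cv2.imwrite('pics/c3.png',np.hstack([cv2.resize(a[100:340,180:420],(400,400)),cv2.resize(b,(400,400))])[:,:,::-1])"
```

```text
6.55 p [ 0.4318 -0.0262  0.3662] u,v 0.4313194171201404 0.03272168013141427 yaw -7.493882861756347 F [12.7471 -1.7087 -3.6792] 0.0005375343115745102
```

View pics/c3.png

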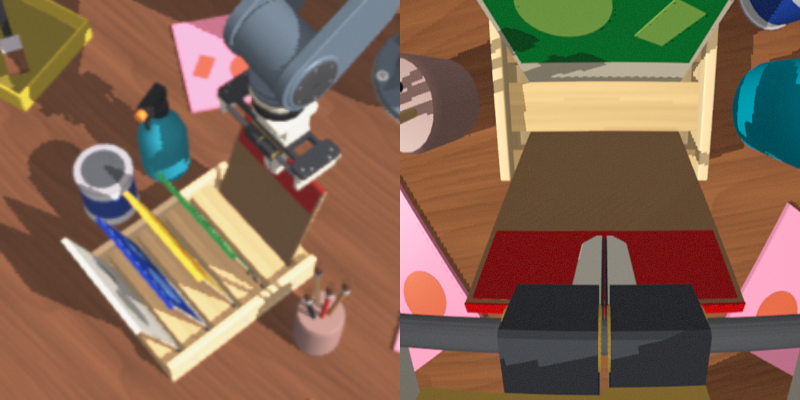

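Red has gone over fully; contact force is about 13 N against the stop. Back off, rise, and go on to the gap between green and yellow.

Call:
{"fn": "carry_out", "kwargs": {
  "steps": [
    [0.02,0,0,0],
    [0.02,0,-0.1,0],
    [0.02,0,-0.3,0],
    [0.02,0,-0.4,0],
    [0.02,0,-0.4,0]
  ]
}}

```text
clock: 7.28
eef_pos: [0.4361, -0.0268, 0.4674]
orientation: [[0.991, -0.13, 0.01], [-0.13, -0.991, -0.002], [0.01, 0.0, -1.0]]
wrist_force: [-0.9, -0.3, -1.3]
gripper_width: 0.0003
```

Call:
{"fn": "carry_out", "kwargs": {
  "steps": [
    [0.2,0,0,0],
    [0.4,0,0,0],
    [0.6,0,0,0],
    [0.67,0,0,0],
    [0.67,0,0,0]
  ]
}}

```text
clock: 7.9
eef_pos: [0.6027, -0.0487, 0.4668]
orientation: [[0.991, -0.13, 0.007], [-0.13, -0.991, -0.001], [0.007, 0.0, -1.0]]
wrist_force: [0.0, -0.1, -0.1]
gripper_width: 0.0007
```

```bash
python3 -c "
from h import *
st((.605,.034,.363)); read_camera('top')
for n in ('board_green','board_yellow','board_blue'): print(n,[ (U[:2]@((e:=edge(n,.202))[1][0]),U[:2]@e[1][1]) if edge(n,.202) else None])
"
```

```text
7.9 p [ 0.6027 -0.0487  0.4668] u,v 0.6037007828796048 0.033692496230880276 yaw -7.4897330460972995 F [ 0.0076 -0.066  -0.0892] 0.0006620373737314741
shift/.25 [ 0.0023 -0.0013  0.4152]
board_green [None]
board_yellow [None]
board_blue [(np.float64(0.531061443158316), np.float64(0.6747808125171914))]
```

Call:
{"fn": "carry_out", "kwargs": {
  "steps": [
    [0,0,0.12,0],
    [0,0,0.24,0],
    [0,0,0.32,0],
    [0,0,0.4,0],
    [0,0,0.4,0]
  ]
}}

```text
clock: 8.78
eef_pos: [0.6018, -0.0486, 0.3684]
orientation: [[0.991, -0.13, 0.008], [-0.13, -0.991, -0.001], [0.008, 0.0, -1.0]]
wrist_force: [0.3, 0.2, 0.8]
gripper_width: 0.0007
```

Call:
{"fn": "carry_out", "kwargs": {
  "steps": [
    [-0.05,0,0,0],
    [-0.09,0,0,0],
    [-0.13,0,0,0],
    [-0.17,0,0,0],
    [-0.2,0,0,0]
  ]
}}

```text
clock: 9.4
eef_pos: [0.5516, -0.042, 0.3681]
orientation: [[0.991, -0.13, 0.008], [-0.13, -0.991, -0.001], [0.008, 0.0, -1.0]]
wrist_force: [0.8, -0.0, -0.1]
gripper_width: 0.0005
```

Call:
{"fn": "carry_out", "kwargs": {
  "steps": [
    [-0.03,0,0,0],
    [-0.07,0,0,0],
    [-0.11,0,0,0],
    [-0.15,0,0,0],
    [-0.19,0,0,0]
  ]
}}

```text
clock: 10.02
eef_pos: [0.5038, -0.0357, 0.3678]
orientation: [[0.991, -0.13, 0.008], [-0.13, -0.991, -0.001], [0.008, 0.0, -1.0]]
wrist_force: [0.3, -0.1, 0.2]
gripper_width: 0.0004
```

Call:
{"fn": "carry_out", "kwargs": {
  "steps": [
    [-0.02,0,0,0],
    [-0.04,0,0,0],
    [-0.06,0,0,0],
    [-0.08,0,0,0],
    [-0.08,0,0,0]
  ]
}}

```text
clock: 10.65
eef_pos: [0.4852, -0.0333, 0.3686]
orientation: [[0.991, -0.13, 0.015], [-0.13, -0.991, -0.002], [0.015, 0.0, -1.0]]
wrist_force: [11.8, -1.7, -3.0]
gripper_width: 0.0007
```

Same signature as with red: about 12 N against the stop. Back off, rise, and move clear, then check.

Call:
{"fn": "carry_out", "kwargs": {
  "steps": [
    [0.02,0,0,0],
    [0.02,0,-0.1,0],
    [0.02,0,-0.3,0],
    [0.02,0,-0.4,0],
    [0.02,0,-0.4,0]
  ]
}}

```text
clock: 11.28
eef_pos: [0.4886, -0.0337, 0.4699]
orientation: [[0.991, -0.13, 0.018], [-0.13, -0.991, -0.003], [0.018, 0.0, -1.0]]
wrist_force: [-0.0, 0.7, -0.1]
gripper_width: 0.0004
```

Call:
{"fn": "carry_out", "kwargs": {
  "steps": [
    [-0.2,0,-0.1,0],
    [-0.4,0,-0.1,0],
    [-0.6,0,-0.1,0],
    [-0.7,0,-0.1,0],
    [-0.7,0,-0.1,0]
  ]
}}

```text
clock: 11.9
eef_pos: [0.3138, -0.0106, 0.4909]
orientation: [[0.991, -0.13, 0.017], [-0.13, -0.991, -0.003], [0.017, 0.0, -1.0]]
wrist_force: [0.1, -0.6, 0.6]
gripper_width: 0.0007
```

```bash
python3 -c "
from h import *
st(); a=save('scene','s4'); b=save('top','t4')
cv2.imwrite('pics/c4.png',np.hstack([cv2.resize(a[150:340,200:390],(400,400)),cv2.resize(b[90:310,220:440],(400,400))])[:,:,::-1])
for c in('top','scene'):
  for n in ('bottle','jar','tin'): print(c,n,[at_z(c,r['location'],0) for r in pinpoint(c,n)[:1]])"
```

```text
11.9 p [ 0.3138 -0.0106  0.4909] u,v 0.3123240591014994 0.03213153505804345 yaw -7.496745172152865 F [ 0.059  -0.5829  0.6057] 0.0006592922932946058
top bottle [array([ 0.4709, -0.2494,  0.    ])]
top jar [array([0.5299, 0.1602, 0.    ])]
top tin [array([ 0.5888, -0.2491,  0.    ])]
scene bottle [array([ 0.4814, -0.2489,  0.    ])]
scene jar [array([0.5317, 0.1575, 0.    ])]
scene tin [array([ 0.5843, -0.2607,  0.    ])]
```

View pics/c4.png

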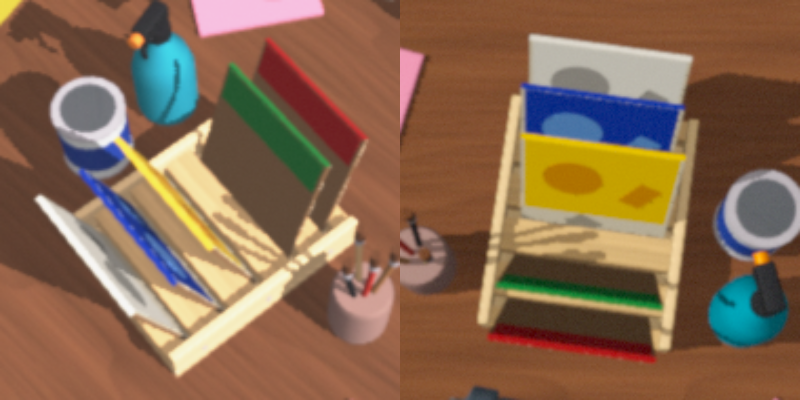

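The picture shows red (right half, about (570,345)) and green (580,292) leaning fully forward. Yellow, blue and white lean back, and the bottle, jar and tin stand where they were.

```bash
python3 -c "
from bench import manip
print(manip.hand_in())"
```

```text
the job is handed in; nothing more can be done
None
```

I pushed the red and green boards, the only two in front of the yellow one (third slot), fully forward with the closed fingertips. I then moved the arm clear and handed the job in at about 12 s; it reported no verdict.

- **Boards:** each push ended at about 12 N against the front lip. The last scene and top pictures show red and green leaning forward, all five boards in their slots, and yellow, blue and white still leaning back. I judged the final leans by eye and did not measure the angles.
- **Bottle, jar and tin:** they were found within about 10 mm of their first positions, which is within the measuring scatter.
- **Failed check:** the top-camera check of the green and yellow edges, made before the second push, gave nothing usable because the arm blocked the view. I used the earlier top and wrist camera measurements instead, which agreed with each other to about 1–3 mm for those two boards.

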